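Tidy the wash ledge: hang the pails, lay the scrubbers in the tray

ROBOT

A 7-joint arm with a two-finger parallel gripper is mounted at the origin on the work surface. World frame = base frame: x ahead of the robot, y to its left, z up, the work surface at z = 0. Lengths are in m, angles in rad, forces in N, time in s.
With the tool pointing down it reaches from about 0.4 to 0.75 m from the base axis. Payload 19.5 kg.
Tool frame: the origin (TCP) lies between the finger pads; the fingertips stand r.tip_extent ahead of it and the grasp point (between the pads) lies 2 mm behind it (r.tip_extent is the distance from the TCP to the fingertips, in m); z points along the fingers, y is the direction in which the jaws open and shut (so a half turn about z gives the same grasp; the last joint's range is limited). The gripper opens to 85 mm and grips with 20 to 120 N. Pads are 22 mm wide; open, the fingers measure 114 mm over their backs; the gripper's body (76 mm by 85 mm) begins 54 mm behind the grasp point. The pads swing forward as they close: fully open they stand 13 mm farther back than shut.
Start: joints at [1.068, 0.707, -0.028, 1.485, 0.022, 0.951, -0.075], TCP at [0.256, -0.515, 0.248] pointing down, gripper open.
Joint ranges: [-2.71, 2.71], [-0.32, 2.16], [-1.57, 1.52], [0, 2.45], [-1.46, 4.6], [0, 2.02], [-2.83, 2.83]. Speed limits (rad/s): [1.89, 1.89, 2.57, 2.57, 3.01, 3.01, 3.01].

INTERFACE

Orientations are given as a unit quaternion [x, y, z, w].
In Python, from workcell import r gives the robot as it stands. The module is installed in compiled form; this text tells all that it offers. Calls block until the motion is done:
- r.goto(position, orientation): joint-space move of the TCP to a pose.
- r.line_to(position, rate=0.15, attitude=None): straight line of the TCP; attitude=None keeps the orientation; rate is the mean speed in m/s.
- r.move_joints(angles): joint-space move.
- r.ungrasp() and r.close(): open the fingers fully, or close them until they stop; the grip force is fixed at half the most.
- r.sleep(seconds).
- r.ik(position, orientation): joint angles nearest the present ones, or None.
- r.read_state(): the state.
- r.read_camera(name): name is "scene" or "top"; returns a dict with "image" (480x640x3 uint8, red, green, blue), "fx", "fy", "cx", "cy" (pixels), "k1" (the pictures are not rectified: a ray, as slopes to the right and down, at radius r is drawn at 1 + k1 r^2 times it, then the intrinsics apply), "rvec" (rotation vector, rad) and "tvec" (3), from world to camera coordinates, as OpenCV has them. Camera axes: x right, y down, z forward; pixel columns grow to the right and rows downward; lengths in m; the calibration is good to about 2 mm. A picture is of the moment at which its call begins. There is no depth.
A pose or a line that the arm cannot do raises r.Unreachable and nothing moves.
- r.finish_job(): hands the job in, once; it reports no verdict.
The state is a dict: "t": time; "q": joint angles; "dq": joint speeds; "joint_efforts": joint torques, N m; "tcp_pos": TCP position; "eef_rot": TCP orientation; "ft_force": force on the tool from outside, world axes, zero at the start; "wrist_torque": the same for the moment, N m; "opening": finger opening in m.
Only numpy, scipy, OpenCV 4.12 (cv2) and the standard library are available. Lean on these libraries where they do the work, as an engineer would, in place of code of your own. Each camera call takes 0.05 s, during which the arm holds its last target.

TASK

Washing-up is over, so tidy the ledge: hang every little pail by its handle on its own hook of the steel rail, and lay every stick scrubber flat on the floor of the pink tray, side by side and straight along it, with all the heads at the tray's white end. Leave the glass bottle, the saucer and the soap dish where they are.

Things in the scene. Friction and masses are not known exactly. Their poses are not given: they have to be found in the camera images.
- rail: Fixed free-standing steel hook rail: a 12 mm round bar, 340 mm long along its y axis, 205 mm above the ledge on two posts (y = +-170 mm), with three upturned hooks along its own -x, towards the robot, 120 mm apart. Origin under the middle of the bar at ledge height.
- tray: Fixed pink plastic tray, 190 mm (its x) by 170 mm (its y), 20 mm high, walls and floor 5 mm thick; the end wall at its +x end and a strip of floor beside it are white. Origin at the centre of its underside; z up.
- hook_1 (a point): Top of hook 1 of the rail, at rail y = 120 mm. Axes as the rail's. The hook is a 9 mm round prong that runs level along -x from the bar (55 mm behind this point, at +x) to 20 mm in front of this point (at -x), then turns up; its tip, 35 to 40 mm in front, rises 18 mm above this point.
- hook_2 (a point): Top of hook 2 of the rail, at rail y = 0 mm. Axes as the rail's. The hook is a 9 mm round prong that runs level along -x from the bar (55 mm behind this point, at +x) to 20 mm in front of this point (at -x), then turns up; its tip, 35 to 40 mm in front, rises 18 mm above this point.
- hook_3 (a point): Top of hook 3 of the rail, at rail y = -120 mm. Axes as the rail's. The hook is a 9 mm round prong that runs level along -x from the bar (55 mm behind this point, at +x) to 20 mm in front of this point (at -x), then turns up; its tip, 35 to 40 mm in front, rises 18 mm above this point.
- pail_red: Loose red plastic pail, 65 mm high, 72 mm across the mouth, 0.12 kg. Stiff white loop handle over the mouth in its y-z plane, 155 mm high: upright sides 46 mm apart outside, 30 mm inside (each 12 mm in x, 8 mm in y) from 102 to 154 mm up, joined at the top by a 10 mm round bar along y; lower, the legs spread to the rim. Origin: centre of its underside, z up. May be absent.
- pail_red_eye (a point): Underside of the middle of the red pail's top handle bar, 145 mm above the pail's origin; axes as the pail's.
- pail_blue: Loose blue plastic pail, 65 mm high, 72 mm across the mouth, 0.12 kg. Stiff white loop handle over the mouth in its y-z plane, 155 mm high: upright sides 46 mm apart outside, 30 mm inside (each 12 mm in x, 8 mm in y) from 102 to 154 mm up, joined at the top by a 10 mm round bar along y; lower, the legs spread to the rim. Origin: centre of its underside, z up. May be absent.
- pail_blue_eye (a point): Underside of the middle of the blue pail's top handle bar, 145 mm above the pail's origin; axes as the pail's.
- pail_green: Loose green plastic pail, 65 mm high, 72 mm across the mouth, 0.12 kg. Stiff white loop handle over the mouth in its y-z plane, 155 mm high: upright sides 46 mm apart outside, 30 mm inside (each 12 mm in x, 8 mm in y) from 102 to 154 mm up, joined at the top by a 10 mm round bar along y; lower, the legs spread to the rim. Origin: centre of its underside, z up. May be absent.
- pail_green_eye (a point): Underside of the middle of the green pail's top handle bar, 145 mm above the pail's origin; axes as the pail's.
- scrub_orange: Loose stick scrubber with orange handle, 150 mm long along its x, 18 mm thick, flat: handle 14 mm wide from x = -75 to +25 mm, white hard silicone head 28 mm wide from x = +25 to +75 mm. 0.06 kg. Origin at the middle of its length on its underside, z up. May be absent.
- scrub_orange_head (a point): Centre of the orange scrubber's white head: 50 mm along +x from its origin, 9 mm up.
- scrub_yellow: Loose stick scrubber with yellow handle, 150 mm long along its x, 18 mm thick, flat: handle 14 mm wide from x = -75 to +25 mm, white hard silicone head 28 mm wide from x = +25 to +75 mm. 0.06 kg. Origin at the middle of its length on its underside, z up. May be absent.
- scrub_yellow_head (a point): Centre of the yellow scrubber's white head: 50 mm along +x from its origin, 9 mm up.
- scrub_grey: Loose stick scrubber with grey handle, 150 mm long along its x, 18 mm thick, flat: handle 14 mm wide from x = -75 to +25 mm, white hard silicone head 28 mm wide from x = +25 to +75 mm. 0.06 kg. Origin at the middle of its length on its underside, z up. May be absent.
- scrub_grey_head (a point): Centre of the grey scrubber's white head: 50 mm along +x from its origin, 9 mm up.
- scrub_black: Loose stick scrubber with black handle, 150 mm long along its x, 18 mm thick, flat: handle 14 mm wide from x = -75 to +25 mm, white hard silicone head 28 mm wide from x = +25 to +75 mm. 0.06 kg. Origin at the middle of its length on its underside, z up. May be absent.
- scrub_black_head (a point): Centre of the black scrubber's white head: 50 mm along +x from its origin, 9 mm up.
- bottle: Bystander: green glass bottle with a white cap, 66 mm across, 190 mm tall; origin at the centre of its foot.
- saucer: Bystander: white ceramic saucer, 120 mm across, 20 mm high; origin at the centre of its underside.
- soap: Bystander: pink soap dish 110 x 75 mm with a cream bar of soap on it, 36 mm high in all; origin at the centre of its underside.
Things that resemble listed ones, but are neither listed nor needed, are in the scene too. Several things have the shape of the pail_blue; the one meant has the colours described above.

How it is judged:
By the outcome, as a careful person would: the job done as asked, in the order asked, and still so for the second after the job is handed in, with the robot touching nothing.
Of pail_red, pail_blue, pail_green only 2 to 3 are there at a start; the rules pass over those that are not, and their reading is None.
Of scrub_orange, scrub_yellow, scrub_grey, scrub_black only 3 to 4 are there at a start; the rules pass over those that are not, and their reading is None.
At some moment in a run one of scrub_orange, scrub_yellow, scrub_grey, scrub_black may be knocked a few centimetres aside while the robot is not near it.
It also fails if it takes over 210 s, if anything falls off the work surface, if the arm or the gripper's body presses on something with over 40 N, if the wrist force passes 120 N, or if a joint passes its speed limit or range.

## Working session

There is one attempt and no reset: what is moved stays moved. The work goes in short steps, each a Python script; the robot and the scene stay as the last script left them, time stands still between calls to the robot, and variables do not carry over. Pictures are saved under pics/ and viewed, and the job is handed in when it is done.

```bash
mkdir -p pics; ls
cat > h.py <<'E'
import numpy as np, cv2
from workcell import r
def snap(cam,name):
    c=r.read_camera(cam); cv2.imwrite('pics/'+name+'.png',c['image'][:,:,::-1]); return c
E
python3 - <<'E'
from h import *
for n in('scene','top'):
    c=snap(n,n+'0'); print({k:v for k,v in c.items() if k!='image'})
    R=cv2.Rodrigues(np.array(c['rvec'],float))[0]; print(-R.T@np.array(c['tvec']))
print(r.read_state(), r.tip_extent)
E
```

```text
pics
{'fx': 540.8792390004267, 'fy': 540.8792390004267, 'cx': 326.92073608801627, 'cy': 245.14621918097518, 'k1': -0.14508616604088997, 'rvec': array([ 1.29194592,  2.30169841, -0.85994697]), 'tvec': array([ 0.16665733, -0.25391653,  1.65740797])}
[1.20051951 0.50515375 1.06902855]
{'fx': 507.60351668346044, 'fy': 507.60351668346044, 'cx': 321.71184649990363, 'cy': 235.88632916529937, 'k1': -0.024265346368035477, 'rvec': array([ 2.13026929, -2.19426674,  0.09655414]), 'tvec': array([0.13244402, 0.48740076, 1.19412215])}
[0.36607525 0.10366371 1.23946415]
{'t': 0.1, 'q': array([ 1.06827856,  0.7070028 , -0.0276027 ,  1.48494551,  0.02201349,
        0.95090326, -0.07551007]), 'dq': array([ 5.83134382e-05, -2.28553645e-03, -2.82229919e-03, -2.68952270e-03,
        1.21204203e-03,  1.73625544e-03,  1.59054655e-04]), 'joint_efforts': array([ 5.40338384e-03, -8.84282541e+01,  1.23820335e+00, -2.36455929e+01,
        1.71642256e-02,  4.99871647e-03,  1.37891448e-04]), 'tcp_pos': array([ 0.25558691, -0.51483127,  0.24789772]), 'eef_rot': array([ 9.73574579e-01,  2.28368803e-01, -1.32823607e-04, -4.59221426e-04]), 'ft_force': array([-0.79383221,  0.22089344,  0.04702198]), 'wrist_torque': array([0.00649621, 0.05324663, 0.00767833]), 'opening': 0.08517175414864304} 0.017
```

View pics/scene0.png

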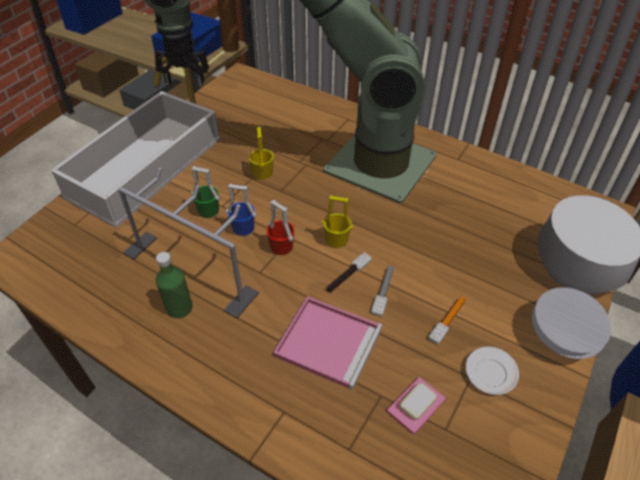

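View pics/top0.png

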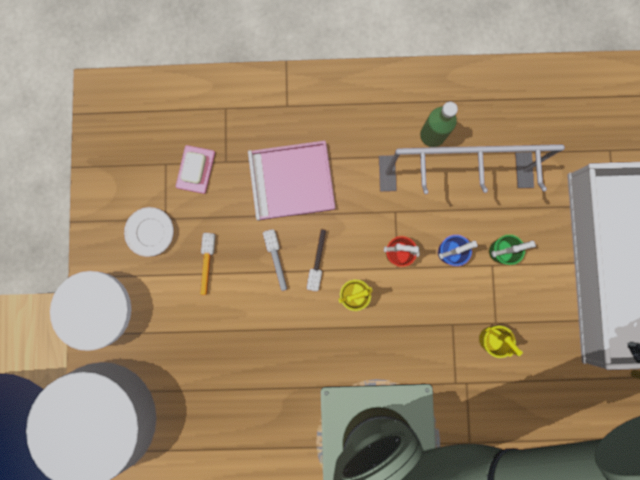

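The top view, where up is +x and left is +y, shows:
- **Pails:** red (402,250), blue (456,250) and green (509,250).
- **Scrubbers:** orange (207,262), grey (275,258) and black (318,260). Yellow is absent.
- **Tray:** at (293,180), with its white end on the left.
- **Rail:** bar at v≈150.

The two yellow pails are decoys. I'll zoom in to measure.

```bash
cat >> h.py <<'E'
def K(c): return np.array([[c['fx'],0,c['cx']],[0,c['fy'],c['cy']],[0,0,1.]])
def proj(c,P):
    P=np.atleast_2d(np.array(P,float)); p,_=cv2.projectPoints(P,np.array(c['rvec'],float),np.array(c['tvec'],float),K(c),np.array([c['k1'],0,0,0.])); return p[:,0]
def ray(c,uv):
    n=cv2.undistortPoints(np.array([[uv]],float),K(c),np.array([c['k1'],0,0,0.]))[0,0]
    R=cv2.Rodrigues(np.array(c['rvec'],float))[0]; o=-R.T@np.array(c['tvec'],float); return o,R.T@np.array([n[0],n[1],1.])
def onz(c,uv,z):
    o,d=ray(c,uv); return o+d*(z-o[2])/d[2]
def crop(c,name,x0,y0,x1,y1,s,step=10):
    im=cv2.resize(c['image'][y0:y1,x0:x1,::-1],None,fx=s,fy=s,interpolation=cv2.INTER_CUBIC)
    for u in range((x0//step+1)*step,x1,step):
        cv2.line(im,((u-x0)*s,0),((u-x0)*s,6),(0,0,0),1)
        if u%(2*step)==0: cv2.putText(im,str(u),((u-x0)*s-10,16),0,.35,(0,0,0),1)
    for v in range((y0//step+1)*step,y1,step):
        cv2.line(im,(0,(v-y0)*s),(6,(v-y0)*s),(0,0,0),1); cv2.putText(im,str(v),(8,(v-y0)*s+4),0,.35,(0,0,0),1)
    cv2.imwrite('pics/'+name+'.png',im); return im
E
python3 - <<'E'
from h import *
c=r.read_camera('top'); s=r.read_camera('scene')
crop(c,'t_scr',180,120,345,310,3) and None if 0 else crop(c,'t_scr',180,130,345,310,4-1)
crop(c,'t_rail',370,130,570,275,4)
crop(s,'s_rail',110,140,310,280,4)
import pickle; pickle.dump((c,s),open('c0.pkl','wb'))
E
```

```text
(no output)
```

View pics/t_rail.png

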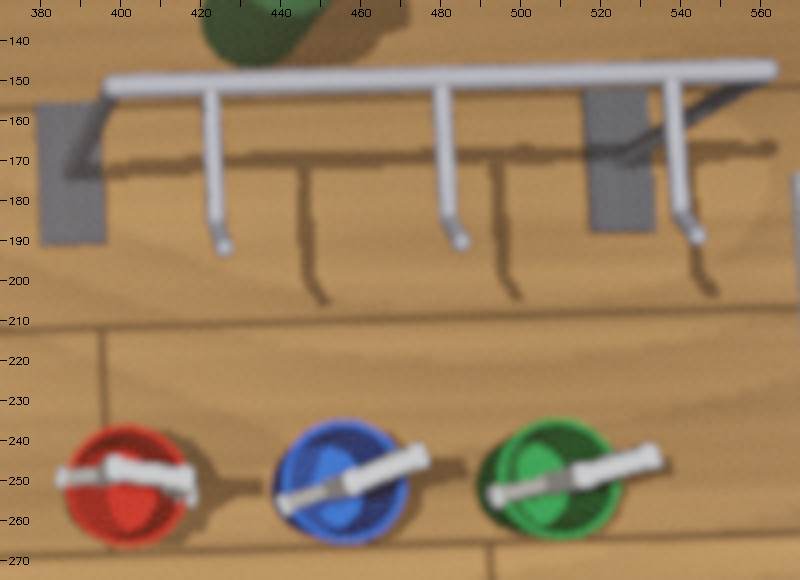

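View pics/s_rail.png

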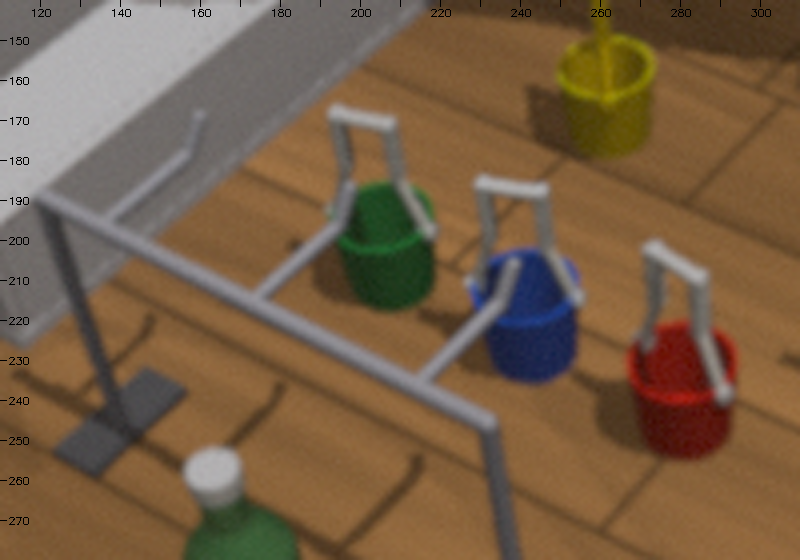

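View pics/t_scr.png

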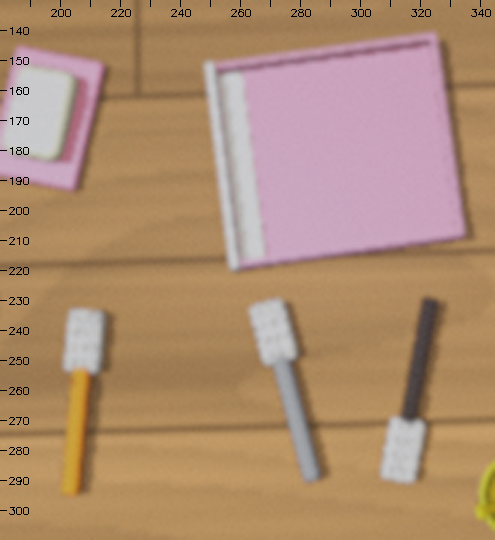

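```bash
cat > fit.py <<'E'
from h import *
from scipy.optimize import least_squares
def fit(obs,x0):
    # obs: list of (cam, local pt, uv)
    def f(p):
        C,S=np.cos(p[2]),np.sin(p[2]); out=[]
        for c,l,uv in obs:
            P=[p[0]+C*l[0]-S*l[1],p[1]+S*l[0]+C*l[1],l[2]]
            out.append(proj(c,P)[0]-uv)
        return np.concatenate(out)
    s=least_squares(f,x0); return s.x,f(s.x).reshape(-1,2)
E
cat > loc0.py <<'E'
from fit import *; import pickle
c,s=pickle.load(open('c0.pkl','rb'))
np.set_printoptions(precision=4,suppress=True)
ht=.2095+.016
for H in (.2095,.205,.2):
  ht=H+.014
  o=[(c,(0,.17,.205),(397.5,151.5)),(c,(0,-.17,.205),(564,147.5)),(s,(0,-.17,.205),(120,189)),(s,(0,.17,.205),(233,245)),
   (c,(-.0925,.12,ht),(426,192)),(c,(-.0925,0,ht),(485.3,190)),(c,(-.0925,-.12,ht),(544.3,188.7)),
   (s,(-.0925,.12,ht),(238.5,206)),(s,(-.0925,0,ht),(197.5,187)),(s,(-.0925,-.12,ht),(160,169))]
  p,e=fit(o,[.55,-.25,0]);print('rail',H,p);print(e.T, (e**2).sum())
for n,t,sc,rim in [('red',[(397.5,247.2),(417.5,249)],[(285,208.5),(273,201)],(402,251)),
  ('blue',[(457,250),(476,243.8)],[(246,187.5),(230.5,185.5)],(456,250.5)),
  ('green',[(515,249.5),(534.5,244)],[(208,170.5),(194,167.5)],(509,250.5))]:
  o=[(c,(0,.021,.152),t[0]),(c,(0,-.021,.152),t[1]),(s,(0,.021,.152),sc[0]),(s,(0,-.021,.152),sc[1])]
  p,e=fit(o,[.37,-.2,0]);print(n,p,onz(c,rim,.065)[:2]);print(e.T)
wall=[(.095,.085,.02),(.095,-.085,.02),(-.095,-.085,.02),(-.095,.085,.02)]
uv=[(249,151.5),(256.5,219.5),(335.5,208.5),(325,141.5)]
# tray x ~ world +y => local y ~ world -x
uv=[(256.5,219.5),(249,151.5),(325,141.5),(335.5,208.5)]
p,e=fit([(c,a,b) for a,b in zip(wall,uv)],[.5,.17,1.57]);print('tray',p);print(e.T)
for n,a,b in [('orange',(209.5,233),(203.5,294)),('grey',(267,230.5),(284.5,289.5)),('black',(312.5,291),(323.5,230))]:
  h=onz(c,a,.012)[:2];t=onz(c,b,.012)[:2];print(n,(h+t)/2,np.hypot(*(h-t)),np.arctan2(*(h-t)[::-1]))
print('bottle',onz(c,(434,140),0)[:2])
E
python3 loc0.py
```

```text
rail 0.2095 [ 0.6449 -0.2186 -0.0029]
[[ 0.7478 -2.8327 -0.0621 -1.5935  0.0876 -0.0363 -0.0249 -0.2261 -0.0706
  -0.1371]
 [-0.4695 -0.8334  0.0666  0.652   0.4633  0.8489  0.5664 -0.9517 -0.9638
  -0.4523]] 15.851014658922775
rail 0.205 [ 0.6446 -0.2196 -0.0006]
[[ 1.2229 -2.379  -0.3729 -1.7629  0.2554 -0.1293 -0.3803 -0.2887 -0.078
  -0.1139]
 [-0.1791 -0.8988 -0.0468  0.2805  1.1202  1.3823  0.976   0.1525  0.2252
   0.8032]] 16.489294825524727
rail 0.2 [ 0.6443 -0.2206  0.0019]
[[ 1.75   -1.8765 -0.7153 -1.9497  0.4388 -0.2333 -0.7734 -0.3563 -0.084
  -0.0855]
 [ 0.1445 -0.9691 -0.1735 -0.1321  1.8444  1.9712  1.4291  1.3708  1.5376
   2.1898]] 31.25903975489061
red [ 0.4457 -0.0663 -0.1387] [ 0.4463 -0.0673]
[[ 0.0779 -0.4005  0.0925 -0.6985]
 [ 0.0824  0.3968  0.2692  0.0265]]
blue [ 0.4446 -0.1922  0.3014] [ 0.4437 -0.1922]
[[-0.1531 -0.8037 -0.4853 -0.6731]
 [ 0.2609  0.1015  0.0947 -0.7062]]
green [ 0.4413 -0.3172  0.2377] [ 0.4399 -0.3148]
[[-0.0274 -0.8831 -0.337  -0.7253]
 [-0.0536  0.2745 -0.3548 -0.5431]]
tray [0.6314 0.1881 1.677 ]
[[ 0.6976 -0.1293  0.2295 -0.7945]
 [-0.1233  0.1645 -0.311   0.2745]]
orange [0.4341 0.3998] 0.1485873967254096 -0.10497909796186745
grey [0.4376 0.2313] 0.14963053826015485 0.2681200060440589
black [0.4334 0.1287] 0.15000579390930227 2.9350538990442843
bottle [ 0.7262 -0.1693]
```

```bash
cat >> h.py <<'E'
def qd(a): return np.array([np.cos(a/2),np.sin(a/2),0,0])
def st():
    s=r.read_state(); print('t%.1f'%s['t'],s['tcp_pos'].round(4),'op%.4f'%s['opening'],'F',s['ft_force'].round(1)); return s
HX=.590; HY={1:-.0986,2:-.2186,3:-.3386}
def hang(px,py,a,h):
    GH=.132
    r.goto([px,py,.25],qd(a)); r.line_to([px,py,GH],rate=.12)
    r.close(); s=st()
    if not .04<s['opening']<.052: print('BAD GRASP'); return
    r.line_to([px,py,.245],rate=.15); st()
    r.line_to([.475,HY[h],.245],rate=.15,attitude=qd(0)); st()
E
python3 - <<'E'
from h import *
for n,p in {'red':(.4457,-.0665,-.1387),'blue':(.4442,-.1922,.3014),'green':(.4407,-.316,.2377)}.items():
    print(n,[r.ik([p[0],p[1],z],qd(p[2])) is not None for z in(.13,.25)])
for h in HY: print(h,[r.ik([x,HY[h],z],qd(0)) is not None for x in(.475,HX) for z in (.195,.25)])
hang(.4457,-.0665,-.1387,1)
c=snap('top','t1'); s=snap('scene','s1')
crop(s,'s1c',170,100,330,240,5)
crop(c,'t1c',360,130,560,270,4)
E
```

```text
red [True, True]
blue [True, True]
green [True, True]
1 [True, True, True, True]
2 [True, True, True, True]
3 [True, True, True, True]
t3.6 [ 0.4459 -0.0663  0.1325] op0.0448 F [-0.8  1.7 11.2]
t4.5 [ 0.4454 -0.0664  0.2444] op0.0456 F [-0.3 -1.  -2.7]
t4.9 [ 0.4746 -0.0988  0.2442] op0.0454 F [-0.5  1.3 -1.3]
```

View pics/s1c.png

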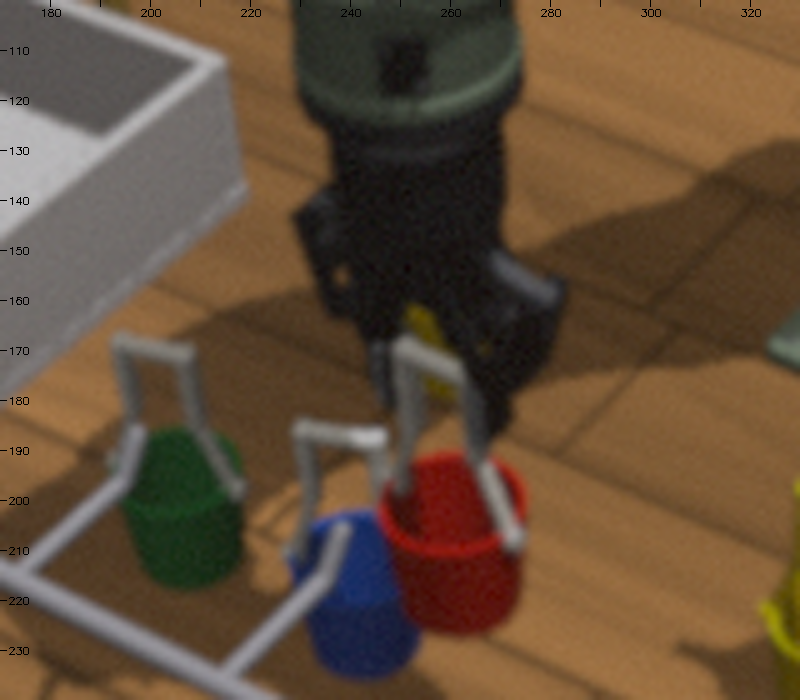

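View pics/t1.png

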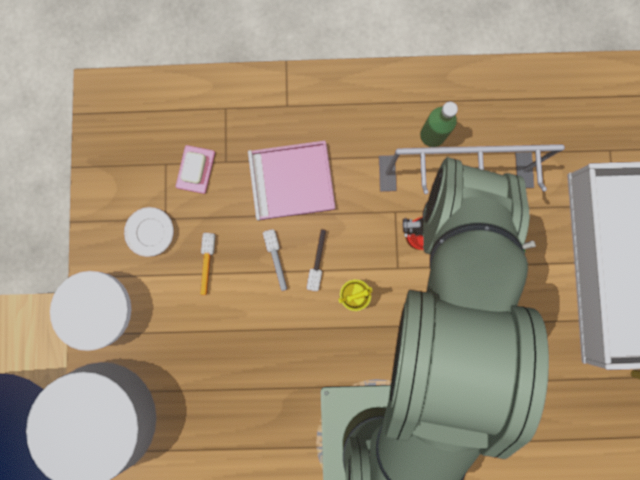

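The red pail is held by its uprights, with the bar ends at about (251,168) and (262,174) in the scene view. I'll compare that with the prediction and then hang it.

```bash
cat >> h.py <<'E'
def put(h,zlow=.199):
    r.line_to([HX,HY[h],.245],rate=.12); st()
    r.line_to([HX,HY[h],zlow],rate=.05); s=st()
E
python3 - <<'E'
from h import *
s=r.read_camera('scene')
print(proj(s,[[.4746,-.0988+d,.2442-.132+.152] for d in(-.021,.021)]))
put(1)
s=snap('scene','s2'); crop(s,'s2c',170,130,330,270,5)
E
```

```text
[[249.83414752 168.4720454 ]
 [264.81823264 174.85400015]]
t6.2 [ 0.5896 -0.0986  0.2451] op0.0457 F [-0.3 -0.2 -1.4]
t7.2 [ 0.5901 -0.0986  0.1993] op0.0454 F [ 0.1 -0.5 -0.2]
```

View pics/s2c.png

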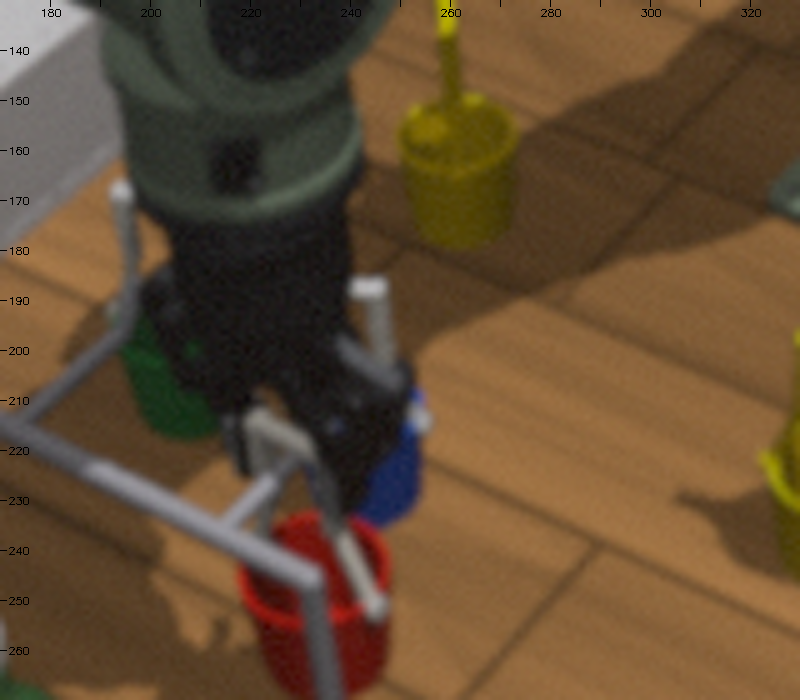

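The prong at (225–230,228) passes through the loop, and the wrist force shows the weight now rests on the hook. I'll release and move on to blue.

Run:
```python
from h import *
r.ungrasp(); r.line_to([HX,HY[1],.30],rate=.12); r.line_to([.45,HY[1],.30],rate=.25)
r.goto([.4442,-.1922,.30],qd(.3014))
hang(.4442,-.1922,.3014,2)
put(2)
s=snap('scene','s3'); crop(s,'s3c',130,130,290,270,5)
```

```text
t11.9 [ 0.4444 -0.1922  0.1325] op0.0456 F [-1.4  1.  11.5]
t12.8 [ 0.4439 -0.1921  0.2443] op0.0457 F [-0.5  0.1 -1.2]
t13.2 [ 0.4746 -0.2184  0.244 ] op0.0454 F [-0.1  0.  -1.5]
t14.3 [ 0.5895 -0.2187  0.2451] op0.0452 F [-0.3 -0.2 -1.1]
t15.4 [ 0.5901 -0.2186  0.1993] op0.0455 F [-0.3  0.3 -1.8]
```

View pics/s3c.png

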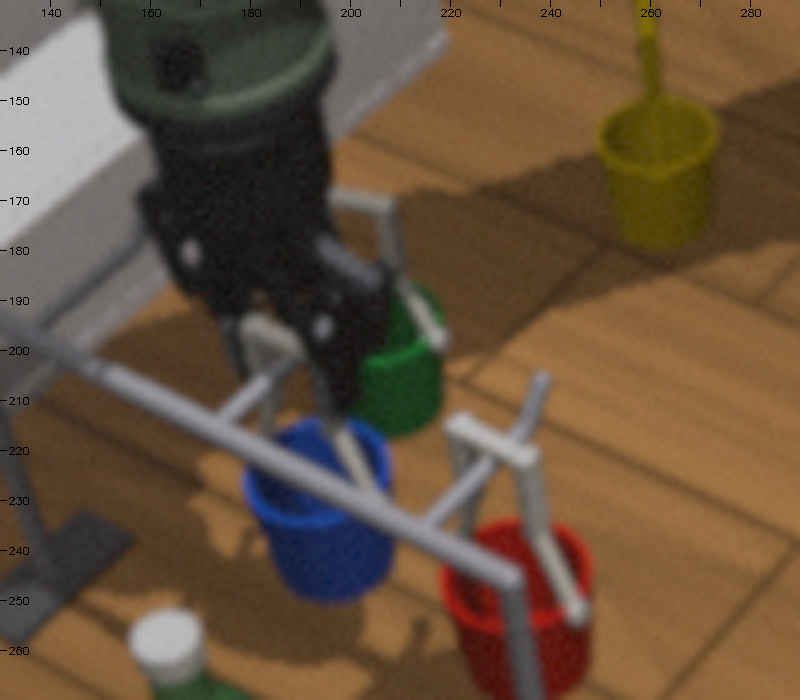

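Red hangs on hook 1, with its bar at (245,217) across the prong. The hook 2 prong at (185,206) passes through the blue loop. I'll lower a little more, release, and do green.

Run:
```python
from h import *
r.line_to([HX,HY[2],.1975],rate=.05); st()
r.ungrasp(); r.line_to([HX,HY[2],.30],rate=.12); r.line_to([.45,HY[2],.30],rate=.25)
r.goto([.4407,-.316,.30],qd(.2377))
hang(.4407,-.316,.2377,3)
put(3,.1975)
s=snap('scene','s4'); crop(s,'s4c',100,130,260,270,5)
```

```text
t15.7 [ 0.59   -0.2186  0.1975] op0.0456 F [-0.1 -0.9 -1.6]
t20.3 [ 0.4409 -0.3163  0.1325] op0.0454 F [ 0.1 -0.3  6.1]
t21.2 [ 0.4405 -0.3157  0.2442] op0.0453 F [ 0.3  0.1 -1.1]
t21.6 [ 0.4747 -0.3384  0.2439] op0.0453 F [-0.9 -0.3 -0.6]
t22.7 [ 0.5895 -0.3387  0.2452] op0.0455 F [-0.6 -0.4 -0.7]
t23.8 [ 0.5901 -0.3387  0.1978] op0.0455 F [-1.4  0.  -1.7]
```

View pics/s4c.png

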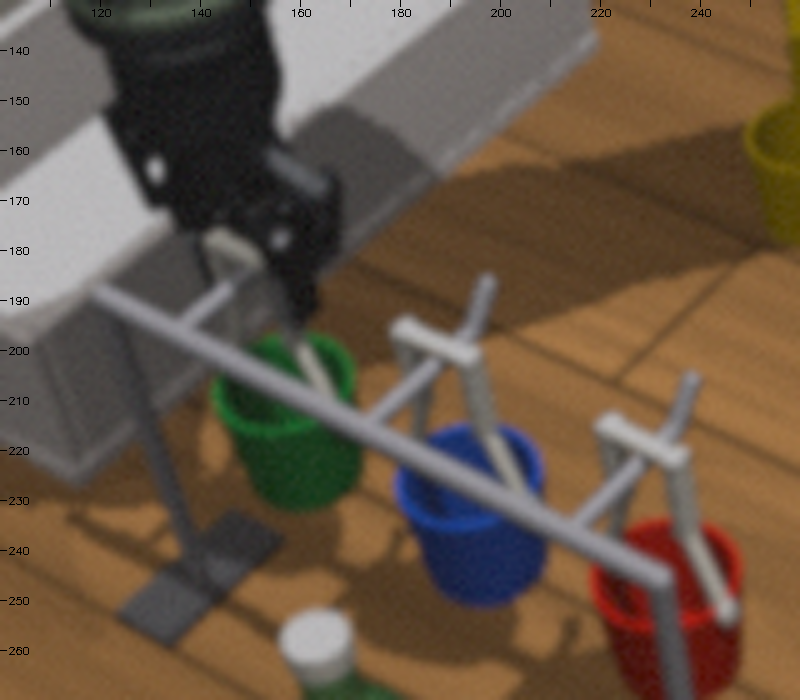

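Blue and red hang properly, and the green loop is around prong 3 at (140,190). I'll release it and look at the scrubbers again.

Run:
```python
from h import *
r.ungrasp(); r.line_to([HX,HY[3],.30],rate=.12); r.line_to([.45,-.30,.32],rate=.25)
r.goto([.42,-.15,.35],qd(0)); st()
c=snap('top','t5'); s=snap('scene','s5')
crop(c,'t5c',180,130,345,310,3)
```

```text
t26.9 [ 0.4206 -0.1499  0.3499] op0.0853 F [-0.5 -1.  -0.5]
```

View pics/t5c.png

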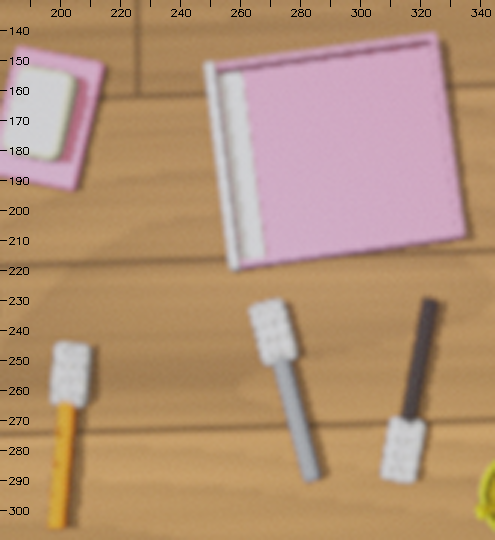

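View pics/s5.png

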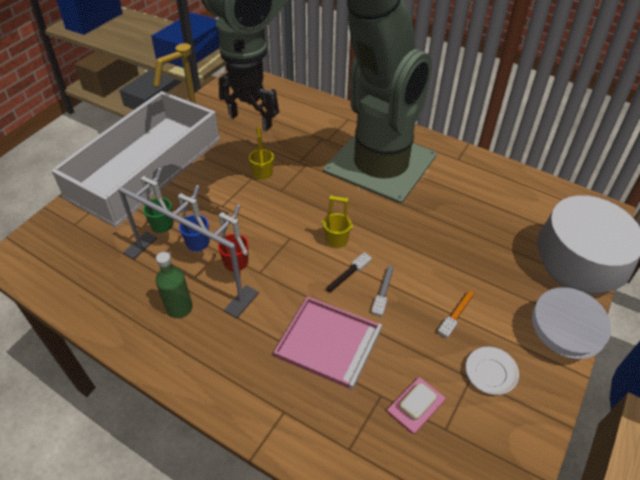

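All three pails hang on the rail. Orange was knocked aside: its head end is now at (204.5,244) and its tail at (199.5,305.5). Grey and black haven't moved. I'll put grey in the middle slot first.

```bash
cat >> h.py <<'E'
TR=(.6314,.1881,1.677); OFF=.005
def tray_pt(lx,ly):
    C,S=np.cos(TR[2]),np.sin(TR[2]); return np.array([TR[0]+C*lx-S*ly,TR[1]+S*lx+C*ly])
def scrub(head,tail,slot,zpick=.0285,zrel=.038,c=None,lx=0.):
    c=c or r.read_camera('top')
    h=onz(c,head,.012)[:2];t=onz(c,tail,.012)[:2]; m=(h+t)/2; th=np.arctan2(*(h-t)[::-1]); u=np.array([np.cos(th),np.sin(th)])
    g=m+OFF*u; G=tray_pt(lx+OFF,slot); q0=r.read_state()['q']; best=None
    d=(TR[2]-th+np.pi)%(2*np.pi)-np.pi
    for k in(-2,-1,0,1,2):
        a=th+k*np.pi
        qa=r.ik([*g,zpick],qd(a)); qb=r.ik([*G,zrel],qd(a+d)); qc=r.ik([*G,.15],qd(a+d)); 
        if qa is None or qb is None or qc is None: continue
        w=max(abs(qa[6]),abs(qb[6]))+.1*np.abs(qa-q0).max()+.1*np.abs(qb-qa).max()
        if best is None or w<best[0]: best=(w,a,qa[6],qb[6])
    print('scrub at',m.round(4),th.round(3),np.hypot(*(h-t)).round(4),'->',G.round(4),best)
    return g,best[1],G,best[1]+d
def pick(g,a,zpick=.0285):
    r.goto([*g,.13],qd(a)); r.line_to([*g,zpick],rate=.1); st(); r.close(); s=st()
    r.line_to([*g,.15],rate=.15); s=st(); return .010<s['opening']<.018
def place(G,b,zrel):
    r.goto([*G,.15],qd(b)); st(); r.line_to([*G,.07],rate=.15); r.line_to([*G,zrel],rate=.05); st()
E
python3 - <<'E'
from h import *
g,a,G,b=scrub((267,230.5),(284.5,289.5),0.)
print(pick(g,a)); s=snap('scene','s6')
crop(s,'s6c',300,160,480,320,4)
E
```

```text
scrub at [0.4376 0.2313] 0.268 0.1496 -> [0.6309 0.1931] (np.float64(1.8060620189347305), np.float64(-6.015065301135527), np.float64(-1.6045529017890912), np.float64(-0.3717375515864982))
t29.8 [0.4427 0.2327 0.029 ] op0.0854 F [0.4 0.6 0.2]
t30.5 [0.4425 0.2326 0.0288] op0.0116 F [-1.2 -1.1  7.1]
t31.5 [0.4422 0.2325 0.1494] op0.0119 F [ 0.2 -0.3 -0.6]
True
```

View pics/s6c.png

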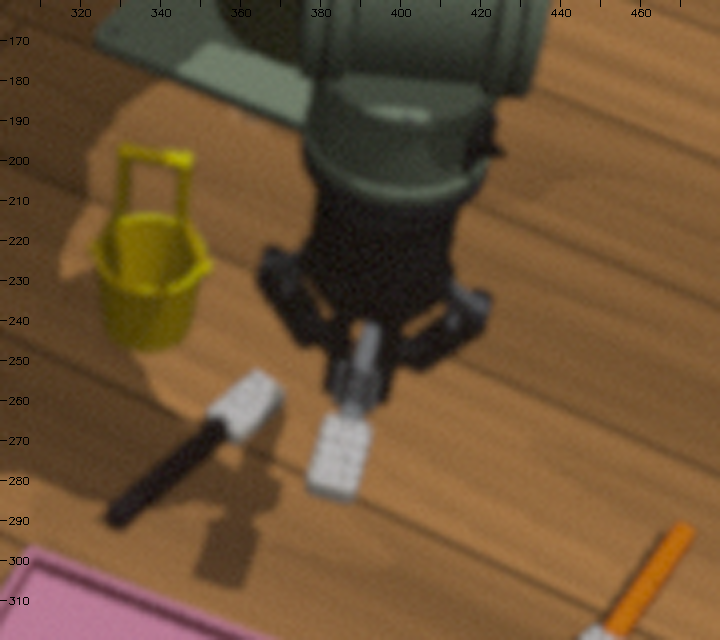

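Grey is held level, with its head at (385,272). I'll place it in the middle slot.

Run:
```python
from h import *
G=tray_pt(OFF,0); d=1.677-.268; b=-6.015065+2*np.pi+d
place(G,b,.0345)
r.ungrasp(); st(); r.line_to([*G,.15],rate=.12)
r.goto([.42,.0,.30],qd(0))
c=snap('top','t7'); crop(c,'t7c',180,130,345,310,3); s=snap('scene','s7')
```

```text
t32.7 [0.6301 0.1937 0.1496] op0.0118 F [-0.2  0.4 -0.8]
t34.2 [0.6309 0.1931 0.0344] op0.0116 F [ 0.2  0.1 -0.8]
t34.9 [0.6309 0.1931 0.0345] op0.0854 F [-0.  -0.4 -0.2]
```

View pics/t7c.png

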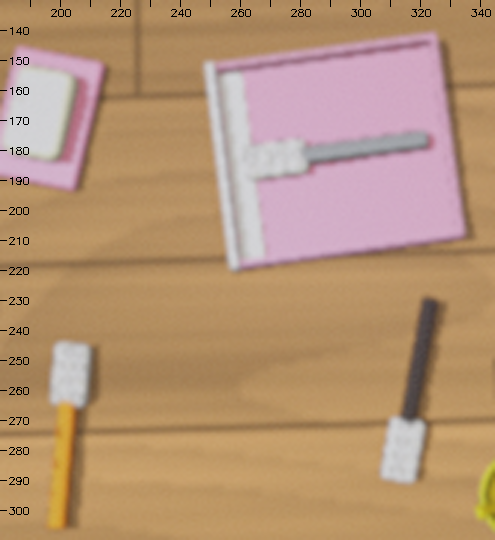

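Grey lies straight along the middle of the tray, from (261,184) to (322,177), with its head at the white end. Next is black, into the far slot.

Run:
```python
from h import *
g,a,G,b=scrub((312.5,291),(323.5,230),-.042)
if pick(g,a):
    place(G,b,.038); s=snap('scene','s8'); crop(s,'s8c',250,230,410,390,4)
```

```text
scrub at [0.4334 0.1287] 2.935 0.15 -> [0.6726 0.1975] (np.float64(0.7845508804661695), np.float64(-3.348131408135302), np.float64(-0.134503792466932), np.float64(-0.531619046913627))
t40.1 [0.4286 0.1298 0.0288] op0.0855 F [-0.4 -0.4  0.9]
t40.8 [0.4285 0.1298 0.0287] op0.0117 F [-1.4 -1.1  9. ]
t41.8 [0.4283 0.1297 0.1493] op0.0119 F [-0.4  0.1 -0.1]
t42.9 [0.6721 0.1972 0.1495] op0.0116 F [ 0.1  0.1 -0.4]
t44.4 [0.6728 0.1976 0.0382] op0.0111 F [-0.9  0.  -0.2]
```

View pics/s8c.png

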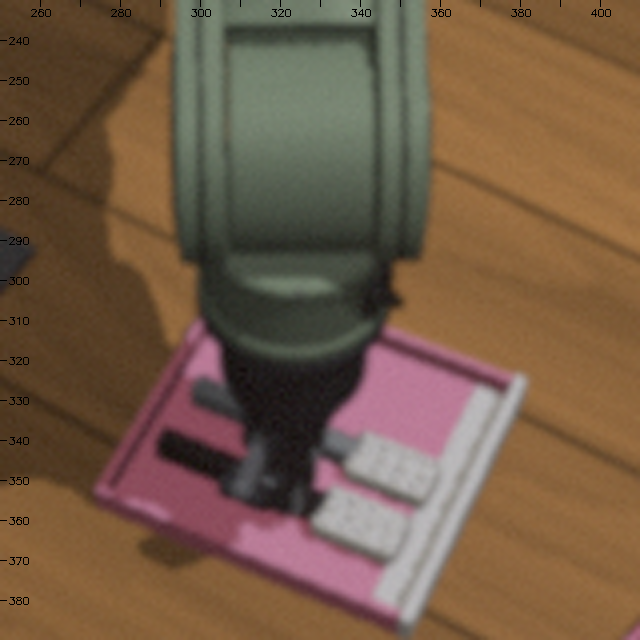

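Black is parallel to grey in the far slot, so I'll release it.

Run:
```python
from h import *
p=r.read_state()['tcp_pos']
r.ungrasp(); st(); r.line_to([p[0],p[1],.15],rate=.12)
r.goto([.42,.0,.30],qd(0))
c=snap('top','t9'); crop(c,'t9c',180,130,345,310,3); s=snap('scene','s9')
```

```text
t45.1 [0.6726 0.1975 0.038 ] op0.0857 F [0.2 0.2 1.2]
```

View pics/t9c.png

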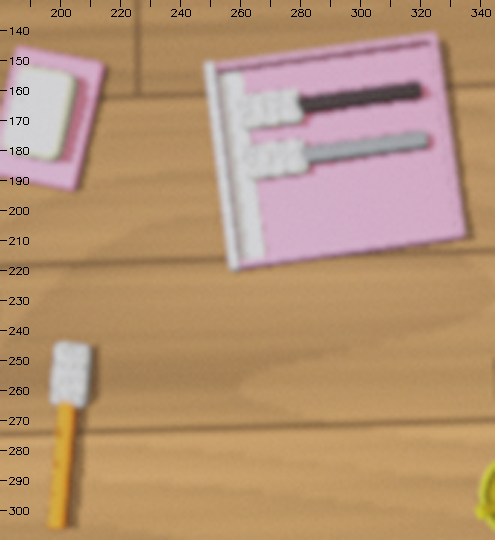

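Black and grey lie straight and parallel, and orange hasn't moved again. Orange goes into the near slot.

Run:
```python
from h import *
g,a,G,b=scrub((204.5,244),(199.5,305.5),.043)
if pick(g,a):
    place(G,b,.038); r.ungrasp(); st(); r.line_to([*G,.15],rate=.12)
r.goto([.42,.0,.30],qd(0))
c=snap('top','t10'); crop(c,'t10c',180,130,345,310,3); s=snap('scene','s10'); st()
```

```text
scrub at [0.4071 0.4109] -0.087 0.149 -> [0.5881 0.1885] (np.float64(2.710031039745433), np.float64(-6.37064295111739), np.float64(-2.443771040606894), np.float64(-0.6027939545728206))
t50.5 [0.4123 0.4107 0.0291] op0.0857 F [-0.3  0.6  0.1]
t51.2 [0.4121 0.4105 0.0288] op0.0115 F [-1.5 -1.   6. ]
t52.1 [0.4119 0.4103 0.1493] op0.0114 F [ 0.3  0.2 -0.8]
t53.7 [0.5877 0.1892 0.1498] op0.0114 F [-0.   0.3 -0.7]
t55.2 [0.5882 0.1886 0.0382] op0.0117 F [-1.1  0.1 -0.5]
t55.9 [0.5881 0.1885 0.038 ] op0.0849 F [ 0.8  0.  -0.2]
t58.2 [0.4204 0.0005 0.2994] op0.0857 F [-0.1  0.5 -0.6]
```

View pics/t10c.png

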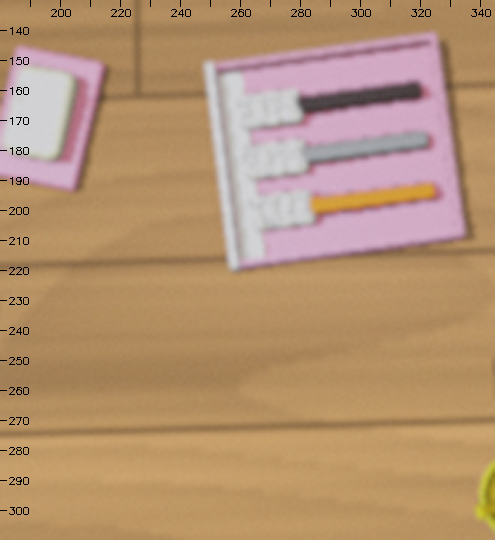

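View pics/s10.png

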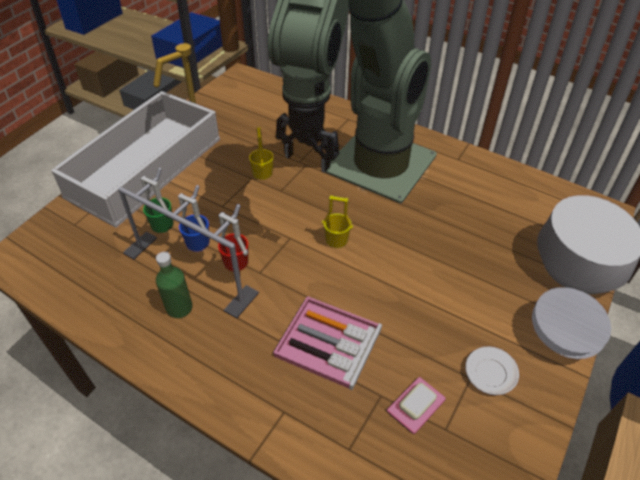

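Run:
```python
from h import *
a=cv2.imread('pics/s10.png');b=cv2.imread('pics/scene0.png')
for n,(x,y,X,Y) in {'bottle':(155,255,195,320),'saucer':(460,345,525,400),'soap':(385,375,450,435)}.items():
    print(n,np.abs(a[y:Y,x:X].astype(int)-b[y:Y,x:X]).mean())
c=r.read_camera('top'); crop(c,'t11c',370,100,570,275,4)
```

```text
bottle 5.220641025641026
saucer 5.435058275058275
soap 4.743589743589744
```

View pics/t11c.png

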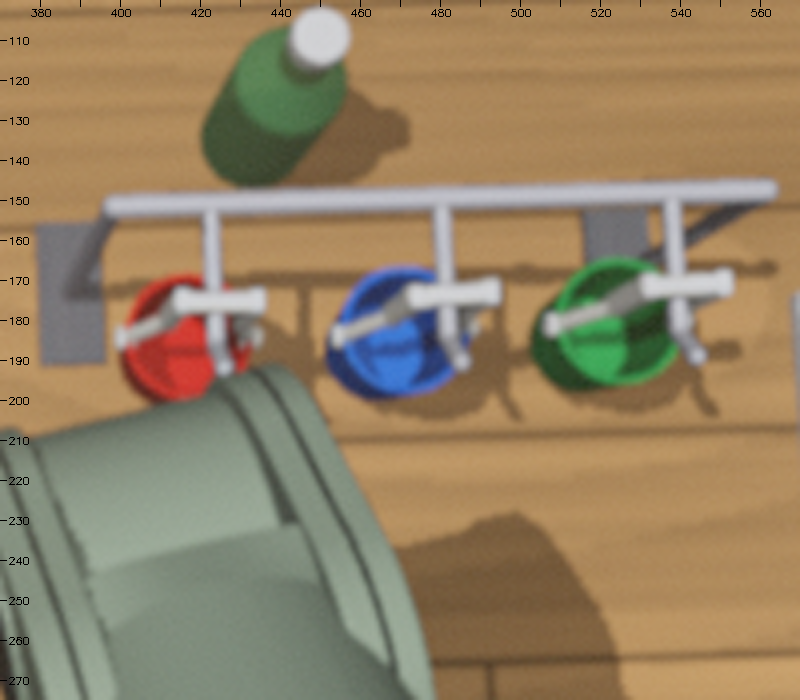

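Each pail's handle bar lies across its own prong, at about (424,175), (482,173) and (540,171). The bottle, saucer and soap dish haven't moved, so I'll hand in.

```bash
python3 -c "
from h import *
print(r.finish_job()); st()"
```

```text
the job is handed in; nothing more can be done
None
the job is handed in; nothing more can be done
```

I hung the three pails first, red on hook 1, blue on hook 2 and green on hook 3. I then laid the three scrubbers that were present in the tray: black, grey and orange, with no yellow at the start. Orange was knocked aside partway through, so I measured it again before picking it up. I handed the job in at about 58 s of the 210 s allowed.

The last pictures show each pail's handle bar across its own prong. The scrubbers are side by side with their heads at the white end, parallel to the tray to within about 1.5° by eye; black is the one slightly off. The bottle, saucer and soap dish had not moved.

The black and orange scrubbers were released about 4 mm above the tray floor so the opening fingers would clear the walls. They look flat, but I didn't measure their height. No check failed or disagreed.

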